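Clamp a relay board in the sprung board holder

ROBOT

A 7-joint arm with a two-finger parallel gripper is mounted at the origin on a cart in front of the work surface, level with it; the furniture and walls round the work are solid. World frame = base frame: x ahead of the robot, y to its left, z up, the work surface at z = 0. Lengths are in mm, angles in rad, forces in N, time in s.
With the tool pointing down it reaches from about 400 to 850 mm from the base axis. Payload 4.5 kg.
Tool frame: the origin (TCP) lies on the centre line of the jaws, within the pads' length; the fingertips stand 11 mm ahead of it and the grasp point (between the pads) lies 8 mm behind it; x points along the fingers, y is the direction in which the jaws open and shut, and the axes are right-handed (so a half turn about x gives the same grasp; the last joint's range is limited). The gripper opens to 88 mm and grips with 3 to 60 N. Pads are 18 mm wide; open, the fingers measure 123 mm over their backs; the gripper's body (75 mm by 187 mm) begins 45 mm behind the grasp point.
Start: joints at [1.338, 0.689, -0.195, 1.565, 0.157, 0.902, -0.215], TCP at [164.807, -602.902, 249.743] pointing down, gripper open.
Joint ranges: [-3.01, 3.01], [-0.46, 2.08], [-1.47, 1.51], [0.13, 2.56], [-1, 4.14], [0.04, 2.09], [-2.66, 2.66]. Speed limits (rad/s): [2.57, 2.57, 3.14, 3.14, 3.14, 3.14, 3.14].

INTERFACE

Orientations are given as a unit quaternion [x, y, z, w].
In Python, from station import sensors, viewer, order gives the robot as it stands.
- The arm moves only by the tool play_rows, never from a script. Its argument "series" is a list that holds one entry, the list of rows, each a list of 7 numbers: the turn, a rotation vector about the tool's x, y, z in degrees, then the shift along the tool's x, y, z in cm, then the finger opening in cm, from 0 to 8.81. In form: [[[ax, ay, az, tx, ty, tz, fingers], ...]]. A call has 1 to 12 rows; each row shifts and turns the commanded pose from where the row before left it, along the tool's axes as they then stand; what a row does not reach is not made up. A row lasts 1/12 s, in which the tool goes at most 41.7 mm and 7.16 degrees, less where a joint would pass 70% of its speed; a pose out of reach is approached as far as the arm can. A call is refused whole if a number of a shift passes 4.17 or a number of a turn 7.16, either way. A call with a gripper value outside its range is refused whole. The fingers move at their own pace and stop on an object; "force" is the grip in N (left out, the last holds). Time passes only in rows, so rows that do not move let the fingers close. It gives the time, the measured TCP pose, the force and the opening at its end, in the units of the state.
- sensors.observe(): the state, without advancing time (a new reading comes with each control period).
- viewer.camera(name): name is "scene" or "top"; returns a dict with "color" (384x512x3 uint8, blue, green, red), "fx", "fy", "cx", "cy" (pixels), "R" (3x3) and "t" (3): a world point X has camera coordinates R X + t. Camera axes: x right, y down, z forward; pixel columns grow to the right and rows downward; lengths in mm; the calibration is good to about 2 mm. A picture is of the moment at which its call begins. There is no depth.
- order.sign_off(): hands the job in, once; it reports no verdict.
The state is a dict: "t": time; "joint_positions": joint angles; "joint_velocities": joint speeds; "effort": joint torques, N m; "tool_pos": TCP position; "eef_rot": TCP orientation; "force": force on the tool from outside, world axes, zero at the start; "moment": the same for the moment, N m; "opening": opening from 0.0 (shut) to 1.0 (fully open).
Only numpy, scipy, OpenCV 4.12 (cv2) and the standard library are available. Lean on these libraries where they do the work, as an engineer would, in place of code of your own. Each camera call takes 0.05 s, during which the arm holds its last target.

TASK

Clamp the relay board, relays up, in the sprung board holder so that it is ready for rework: with one short end of the board push the sprung jaw back, lower the board onto the ledges of both jaws and bring it back towards the fixed jaw, so that both of its ends sit in the grooves. Keep hold of the board until both jaws have closed on its ends, then let go and leave it lying level, square and centred in the jaws. Leave the solder reel, the flux tin, the side cutter and the tweezers where they are.

Things in the scene. Friction and masses are not known exactly. Their poses are not given: they have to be found in the camera images.
- relay_board: Green circuit board 38 (x) x 70 (y) x 3 mm, about 40 g, lying face up. Origin: centre of its underside. Grip it from above by the long sides of its blue relays: a solid row 12 mm wide, centred at own x = +5.5 mm, 63 mm long in y, from 3 to 15 mm above the underside. Other parts are under 5 mm high; the 38 mm wide ends are bare for 3.5 mm. Either way round will do.
- holder: Board holder fixed on the worktop: grey base 64 x 180 x 13 mm, black fixed jaw at -y, taller black sprung jaw at +y on two rods along y; z up. Origin: worktop height, below the middle of a clamped board (which has its origin at 0, 0, 45 mm here). Base y -75 to +105 mm. Jaws 44 mm wide in x, each with a ledge at height 45 mm for the board end, a groove 5 mm high above it and a lip over the groove.
- sprung_jaw (a joint): Travel of the sprung jaw along the holder's +y, m: 0 at rest, at most 0.028. A flat board passes down between the lips only beyond 0.0105; with a board in both grooves it reads 0.008. Springs shut it with about 2 N at 0, 3.3 N at 0.008, 5 N at 0.020.
- fixed_seat (a point): In the fixed jaw: middle of the groove's floor at ledge height, at (0, -35, 45) mm in the holder's frame. This jaw's lip reaches 2.5 mm out from the groove floor (to y = -32.5 mm), its top is at height 55 mm; its ledge reaches out 10 mm (to y = -25 mm).
- sprung_seat (a point): In the sprung jaw, moving with it: middle of the groove's floor at ledge height, at (0, 27 + travel, 45) mm in the holder's frame. The lip reaches 2.5 mm towards the fixed jaw and its face goes on straight up as a tall flat face to height 69 mm, which a board end held above the fixed jaw's lip can push against; the ledge reaches 10 mm.
- solder_reel: Bystander: small reel of solder wire with red and blue flanges, 52 mm across, 18 mm high, lying flat. Origin: centre of its underside.
- flux_tin: Bystander: small white round tin, 34 mm across, 22 mm high. Origin: centre of its underside.
- side_cutter: Bystander: side cutters with red handles, 37 x 125 x 10 mm, lying, long side along own y. Origin: centre of its underside.
- tweezers: Bystander: light steel tweezers, 13 x 120 x 10 mm, lying, long side along own y. Origin: centre of its underside.
Not all that is in view belongs to the job. Of the things like the relay_board, leave any that is brown or red; of the rest the larger one is meant.

How it is judged (in metres and radians):
On the way, in this order (a step that is already met when the one before it is completed fails the run):
1. the sprung jaw is pushed back by the board, which the gripper holds (value of joint sprung_jaw above 0.0098 m and contact force between the fingers and relay_board above 0.5 N and contact force between relay_board and sprung_jaw above 0.5 N), for 0.1 s.
2. both jaws have closed on the ends of the board while the gripper still holds it (x of relay_board in the frame of holder between -0.006 and 0.006 m and y of relay_board in the frame of holder between -0.0015 and 0.0015 m and z of relay_board in the frame of holder between 0.0438 and 0.0474 m and angle between the y axis of relay_board and the y axis of holder, either way round below 0.06 rad and angle between relay_board's own z axis and vertical below 0.05 rad and value of joint sprung_jaw between 0.0068 and 0.0093 m and contact force between the fingers and relay_board above 0.5 N), for 0.2 s.
At the end, for the whole second after the job is handed in: Board face up, both ends in the grooves: origin within 6 mm across and 1.5 mm along the holder of its middle, 43.8 to 47.4 mm high, square to 0.06 rad, level to 0.05 rad; sprung jaw closed on it at 6.8 to 9.3 mm of travel; all at rest (x of relay_board in the frame of holder between -0.006 and 0.006 m and y of relay_board in the frame of holder between -0.0015 and 0.0015 m and z of relay_board in the frame of holder between 0.0438 and 0.0474 m and angle between the y axis of relay_board and the y axis of holder, either way round below 0.06 rad and angle between relay_board's own z axis and vertical below 0.05 rad and value of joint sprung_jaw between 0.0068 and 0.0093 m and linear speed of relay_board below 0.01 m/s and angular speed of relay_board below 0.1 rad/s and velocity of joint sprung_jaw below 0.005 m/s); the robot touches nothing.
It fails at once if the solder reel is moved by more than 20 mm (distance of solder_reel from where it was at the start of the episode above 0.02 m).
It fails at once if the flux tin is moved by more than 20 mm (distance of flux_tin from where it was at the start of the episode above 0.02 m).
It fails at once if the side cutter is moved by more than 20 mm (distance of side_cutter from where it was at the start of the episode above 0.02 m).
It fails at once if the pair of tweezers is moved by more than 20 mm (distance of tweezers from where it was at the start of the episode above 0.02 m).
It also fails if it takes over 42 s, if anything falls off the work surface, if the arm or the gripper's body presses on something with over 40 N, if the wrist force passes 120 N, or if a joint passes its speed limit or range.

## Working session

There is one attempt and no reset: what is moved stays moved. The work goes in short steps, Python scripts to look and compute and a tool call to move; the robot and the scene stay as the last step left them, time stands still between calls to the robot, and variables do not carry over. Pictures are saved under pics/ and viewed, and the job is handed in when it is done.

Besides the shell and the picture viewer there is one more tool, called by a JSON object that holds its "op" and its "data". play_rows: Moves the arm, as the interface text tells. Its arguments: {"type":"object","properties":{"series":{"type":"array"},"force":{"type":"number"}},"required":["series"]}

```bash
mkdir -p pics; ls; python3 - <<'E'
from station import sensors, viewer
import cv2
print(sensors.observe())
for n in("scene","top"):
    c=viewer.camera(n); cv2.imwrite(f"pics/{n}0.png",c["color"]); print({k:c[k] for k in c if k!="color"})
E
```

```text
pics
{'t': 0.0, 'joint_positions': array([ 1.33778981,  0.68999341, -0.19456839,  1.56633743,  0.15729358,
        0.90249809, -0.21511969]), 'joint_velocities': array([-0.00163948,  0.00040493, -0.0014146 ,  0.0011255 ,  0.00021084,
        0.00048763, -0.00051622]), 'effort': array([-4.78576112e-04, -5.27564871e+01, -1.26685638e+00, -1.53434891e+01,
       -5.25085756e-02,  6.58734687e-03,  1.73044623e-04]), 'tool_pos': array([ 164.60463914, -602.2995954 ,  248.90727175]), 'eef_rot': array([-0.70069984, -0.09472673,  0.70093822, -0.09344623]), 'force': array([ 0.3991735 ,  0.77710311, -0.31738124]), 'moment': array([-0.00586518, -0.01882762, -0.01051065]), 'opening': 0.9957556090276021}
{'fx': 413.5656186451827, 'fy': 413.5656186451827, 'cx': 257.2437678237481, 'cy': 194.2176250988486, 'R': array([[-0.69478973, -0.71890555,  0.02102479],
       [-0.3679023 ,  0.33013823, -0.86928513],
       [ 0.61799282, -0.61170545, -0.49386366]]), 't': array([331.6667586 , 303.67649087, 581.55308023])}
{'fx': 364.1157417757947, 'fy': 364.1157417757947, 'cx': 250.76715849961977, 'cy': 192.38028024646775, 'R': array([[-0.00897084, -0.99995819,  0.00177202],
       [-0.97892543,  0.00842057, -0.20404437],
       [ 0.20402091, -0.00356513, -0.97896004]]), 't': array([-52.2631622 , 577.62455838, 801.04582405])}
```

View pics/scene0.png

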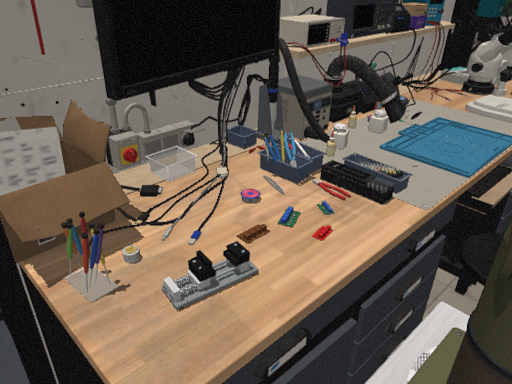

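View pics/top0.png

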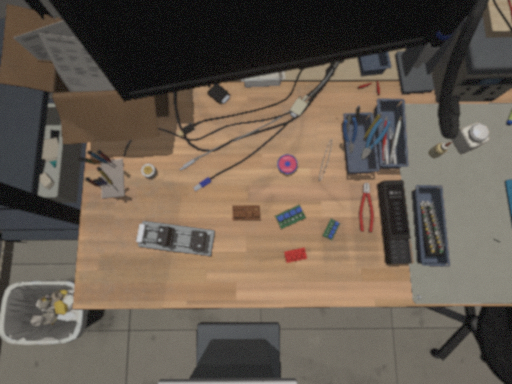

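The relay-board look-alikes in the top view are brown (246,212), red (295,255), large green (290,217) and small green (331,229). By the description I choose the large green one at (290,217), and I'll check it in a crop.

```bash
python3 - <<'E'
import cv2,numpy as np
t=cv2.imread("pics/top0.png"); s=cv2.imread("pics/scene0.png")
a=cv2.resize(t[195:245,265:345],None,fx=8,fy=8,interpolation=cv2.INTER_NEAREST)
cv2.imwrite("pics/c1.png",a)
a=cv2.resize(t[210:265,130:220],None,fx=8,fy=8,interpolation=cv2.INTER_NEAREST)
cv2.imwrite("pics/c2.png",a)
a=cv2.resize(s[190:310,160:350],None,fx=4,fy=4,interpolation=cv2.INTER_NEAREST)
cv2.imwrite("pics/c3.png",a)
E
```

```text
(no output)
```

View pics/c1.png

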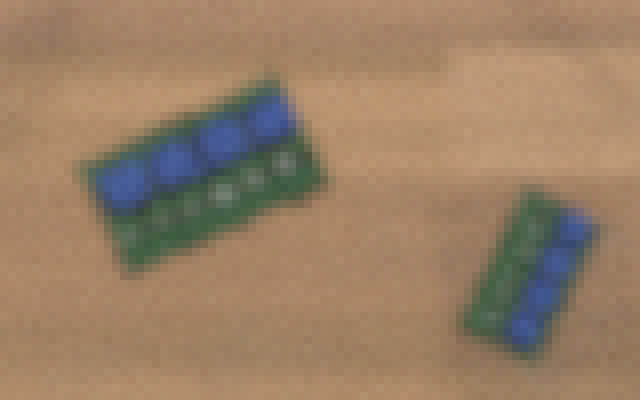

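View pics/c2.png

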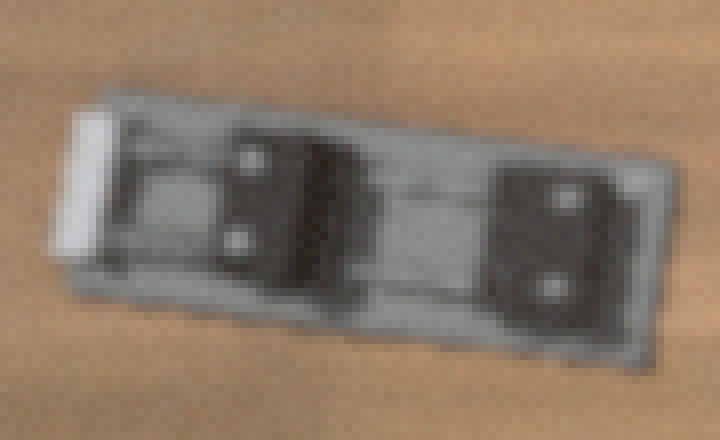

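View pics/c3.png

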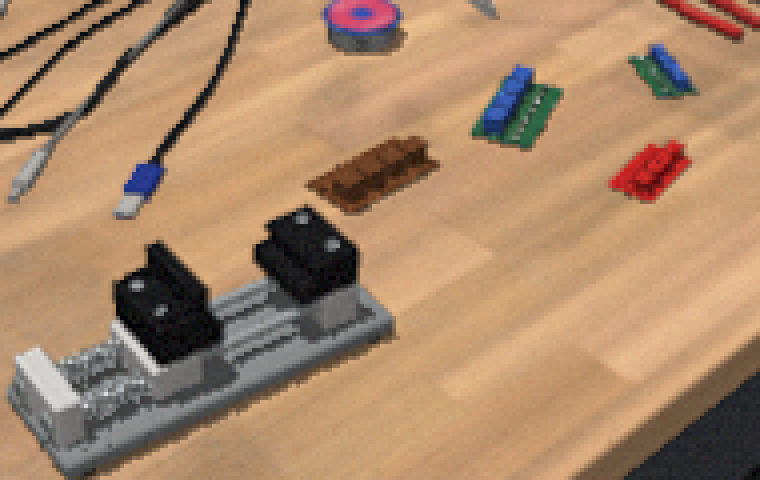

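```bash
cat > h.py <<'E'
import cv2,numpy as np
from station import sensors, viewer
def cam(n):
    return viewer.camera(n)
def ray(c,u,v,z):
    d=c["R"].T@np.array([(u-c["cx"])/c["fx"],(v-c["cy"])/c["fy"],1.]); o=-c["R"].T@c["t"]
    return o+d*(z-o[2])/d[2]
def proj(c,X):
    p=c["R"]@np.array(X,float)+c["t"]; return np.array([c["fx"]*p[0]/p[2]+c["cx"],c["fy"]*p[1]/p[2]+c["cy"]])
def cont(m,seed):
    cs,_=cv2.findContours(m,cv2.RETR_EXTERNAL,cv2.CHAIN_APPROX_NONE)
    return max(cs,key=lambda k:cv2.pointPolygonTest(k,seed,True))
def tri(c1,p1,c2,p2):
    P1=[c["K"] for c in ()]
    f=lambda c:np.array([[c["fx"],0,c["cx"]],[0,c["fy"],c["cy"]],[0,0,1]])@np.c_[c["R"],c["t"]]
    X=cv2.triangulatePoints(f(c1),f(c2),np.array(p1,float).reshape(2,1),np.array(p2,float).reshape(2,1)); return (X[:3]/X[3]).ravel()
E
python3 - <<'E'
from h import *
for n,seedb,seedh in(("top",(290,217),(170,238)),("scene",(290,217),(210,285))):
    c=cam(n); im=c["color"]; print(n,"cam centre",(-c["R"].T@c["t"]).round(1))
    hsv=cv2.cvtColor(im,cv2.COLOR_BGR2HSV)
    m=cv2.inRange(hsv,(40,50,20),(135,255,255))
    m=cv2.morphologyEx(m,cv2.MORPH_CLOSE,np.ones((3,3)))
    k=cont(m,seedb); b=cv2.boxPoints(cv2.minAreaRect(k)); print("board",cv2.contourArea(k),b.round(1).tolist())
    w=np.array([ray(c,*p,3) for p in b]); print(w.round(1).tolist(), w.mean(0).round(1))
    print("sides",[np.linalg.norm(w[i]-w[i-1]).round(1) for i in range(4)],[np.degrees(np.arctan2(*(w[i]-w[i-1])[[1,0]])).round(1) for i in range(4)])
    bl=cv2.inRange(hsv,(105,120,60),(130,255,255)); k=cont(bl,seedb); mm=cv2.moments(k); 
    print("relay", mm["m00"]); p=(mm["m10"]/mm["m00"],mm["m01"]/mm["m00"]); print(p,ray(c,*p,15).round(1),ray(c,*p,9).round(1))
    g=cv2.inRange(hsv,(0,0,0),(180,75,255)); 
    k=cont(g,seedh); b=cv2.boxPoints(cv2.minAreaRect(k)); print("holder",cv2.contourArea(k),b.round(1).tolist())
    w=np.array([ray(c,*p,13) for p in b]); print(w.round(1).tolist(), w.mean(0).round(1))
    print("sides",[np.linalg.norm(w[i]-w[i-1]).round(1) for i in range(4)],[np.degrees(np.arctan2(*(w[i]-w[i-1])[[1,0]])).round(1) for i in range(4)])
    cv2.drawContours(im,[k],-1,(0,0,255),1)
    cv2.imwrite(f"pics/m_{n}.png",cv2.resize(im[195:310,130:320],None,fx=4,fy=4,interpolation=0))
E
```

```text
top cam centre [401.6 -54.3 902.1]
board 319.0 [[275.5, 215.39999389648438], [298.79998779296875, 204.60000610351562], [304.6000061035156, 217.3000030517578], [281.29998779296875, 228.10000610351562]]
[[529.9, -118.6, 3.0], [556.5, -177.5, 3.0], [524.4, -190.9, 3.0], [498.2, -132.3, 3.0]] [ 527.2 -154.8    3. ]
sides [np.float64(34.6), np.float64(64.7), np.float64(34.8), np.float64(64.2)] [np.float64(23.4), np.float64(-65.7), np.float64(-157.3), np.float64(114.1)]
relay 14.5
(286.4367816091954, 215.0919540229885) [ 528.7 -144.6   15. ] [ 529.5 -145.2    9. ]
holder 2006.5 [[134.0, 246.5], [137.8000030517578, 218.6999969482422], [214.89999389648438, 229.3000030517578], [211.10000610351562, 257.0]]
[[455.7, 226.1, 13.0], [523.1, 220.6, 13.0], [495.6, 30.9, 13.0], [429.0, 39.2, 13.0]] [475.9 129.2  13. ]
sides [np.float64(188.8), np.float64(67.6), np.float64(191.7), np.float64(67.1)] [np.float64(81.9), np.float64(-4.6), np.float64(-98.3), np.float64(172.9)]
scene cam centre [-17.2 493.9 544.2]
board 227.5 [[277.3999938964844, 222.60000610351562], [288.6000061035156, 204.89999389648438],
[... 178 characters left out ...]
. ]
sides [np.float64(40.8), np.float64(88.5), np.float64(45.0), np.float64(84.6)] [np.float64(-3.6), np.float64(-65.4), np.float64(173.5), np.float64(112.9)]
relay 75.5
(286.35540838852097, 214.77262693156732) [ 527.  -144.3   15. ] [ 533.2 -151.5    9. ]
holder 2838.0 [[153.89999389648438, 272.6000061035156], [240.1999969482422, 232.1999969482422], [258.70001220703125, 271.6000061035156], [172.3000030517578, 312.1000061035156]]
[[560.5, 198.3, 13.0], [549.4, -16.3, 13.0], [425.1, 46.9, 13.0], [449.8, 230.4, 13.0]] [496.2 114.8  13. ]
sides [np.float64(115.2), np.float64(214.9), np.float64(139.5), np.float64(185.1)] [np.float64(-16.2), np.float64(-92.9), np.float64(153.0), np.float64(82.3)]
```

View pics/m_top.png

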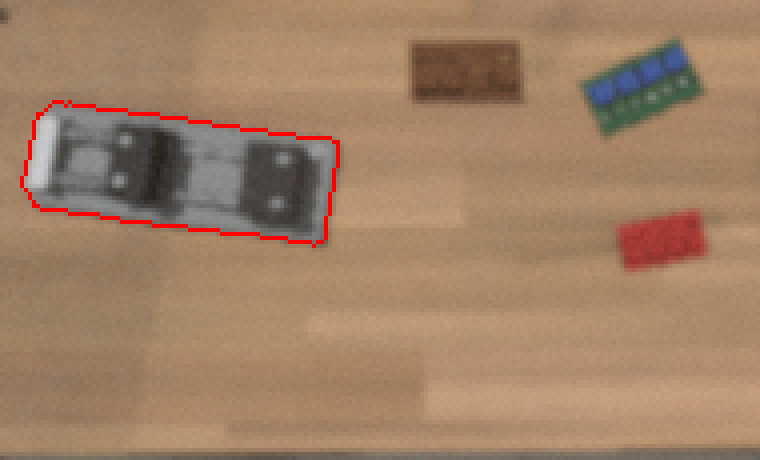

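View pics/m_scene.png

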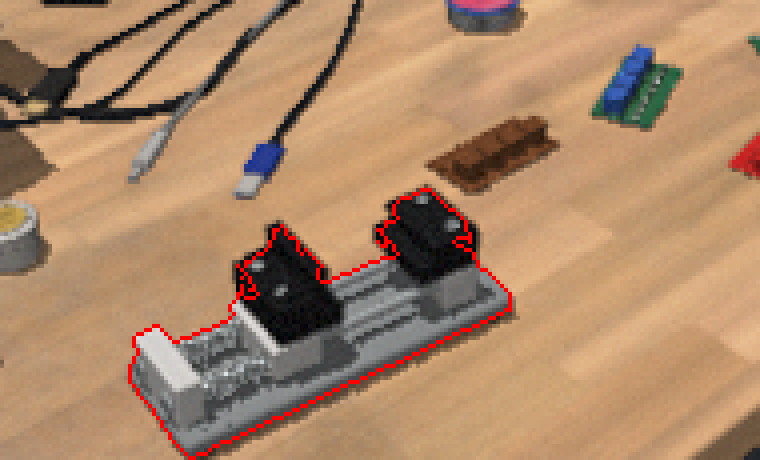

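```bash
python3 - <<'E'
from h import *
O=np.array([474,112,0.]); a=np.radians(-8.2); Rz=np.array([[np.cos(a),-np.sin(a),0],[np.sin(a),np.cos(a),0],[0,0,1]])
pts=[(x,y,z) for x in(-32,32) for y in(-75,105) for z in(13,)]+[(x,-32.5,55) for x in(-22,22)]+[(x,24.5,69) for x in(-22,22)]+[(x,-25,45) for x in (-22,22)]
b=np.radians(24.3); B=np.array([527.2,-155,0]); Rb=np.array([[np.cos(b),-np.sin(b),0],[np.sin(b),np.cos(b),0],[0,0,1]])
bp=[(x,y,3) for x in(-19,19) for y in(-35,35)]+[(x,y,15) for x in(-.5,11.5) for y in(-31.5,31.5)]
for n,(x0,y0,x1,y1) in(("top",(130,195,320,265)),("scene",(155,195,310,310))):
    c=cam(n); s=4 if n=="top" else 5
    im=cv2.resize(c["color"][y0:y1,x0:x1],None,fx=s,fy=s,interpolation=0)
    for P,R,o in((pts,Rz,O),(bp,Rb,B)):
        for p in P:
            q=(proj(c,R@np.array(p)+o)-[x0,y0]+.5)*s; cv2.circle(im,tuple(int(v) for v in q),2,(0,255,255),-1)
    cv2.imwrite(f"pics/o_{n}.png",im)
E
```

```text
(no output)
```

View pics/o_top.png

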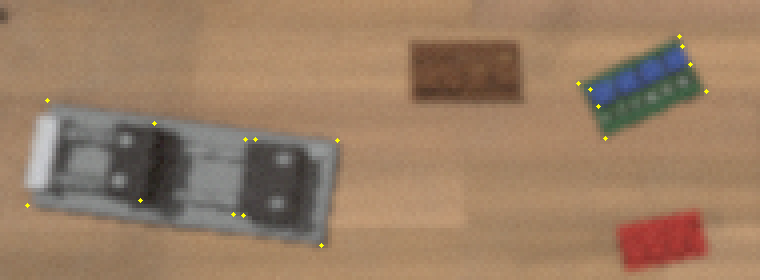

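View pics/o_scene.png

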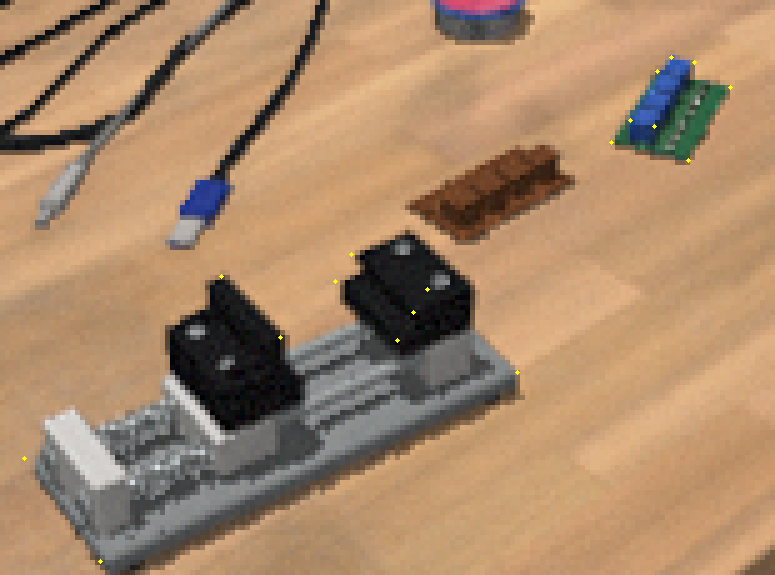

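```bash
python3 - <<'E'
from h import *
ct,cs=cam("top"),cam("scene")
gt=cv2.cvtColor(ct["color"],cv2.COLOR_BGR2GRAY); gs=cv2.cvtColor(cs["color"],cv2.COLOR_BGR2GRAY)
def cen(g,p,r=2):
    x,y=[int(round(v)) for v in p]; w=g[y-r:y+r+1,x-r:x+r+1].astype(float); w=np.clip(w-np.percentile(w,55),0,None)
    Y,X=np.mgrid[y-r:y+r+1,x-r:x+r+1]; return (X*w).sum()/w.sum(),(Y*w).sum()/w.sum()
S={"S+":((196,331),(125,139)),"S-":((226,363),(119,180)),"F+":((403,247),(283,159)),"F-":((441,282),(276,203))}
W={}
for k,(s,t) in S.items():
    ps=cen(gs,(s[0]/5+154.5,s[1]/5+194.5)); pt=cen(gt,(t[0]/4+129.5,t[1]/4+194.5))
    X=tri(ct,pt,cs,ps); W[k]=X; print(k,np.round(ps,1),np.round(pt,1),X.round(1),"top z55",ray(ct,*pt,55).round(1),"scene z55",ray(cs,*ps,55).round(1))
m=lambda a,b:(W[a]+W[b])/2
d=m("S+","S-")-m("F+","F-"); print("len",d,"dir",np.degrees(np.arctan2(d[1],d[0])))
# bottom near edge in scene
hsv=cv2.cvtColor(cs["color"],cv2.COLOR_BGR2HSV); g=cv2.inRange(hsv,(0,0,0),(180,75,255)); k=cont(g,(210,285))[:,0]
h=[p for p in k if 180<p[0]<254 and p[1]>270 + (254-p[0])*0.3]
l=cv2.fitLine(np.array(h,np.float32),cv2.DIST_HUBER,0,.01,.01).ravel(); print(len(h),l)
for u in(180,255):
    v=l[3]+(u-l[2])*l[1]/l[0]; print(u,v,ray(cs,u,v,0).round(1))
A,B=[ray(cs,u,l[3]+(u-l[2])*l[1]/l[0],0) for u in(180,255)]; d=A-B; print("near edge dir",np.degrees(np.arctan2(d[1],d[0])))
hsv=cv2.cvtColor(ct["color"],cv2.COLOR_BGR2HSV); g=cv2.inRange(hsv,(0,0,0),(180,75,255)); k=cont(g,(170,238))[:,0]
for nm,f,z in(("near",lambda p:142<p[0]<208 and p[1]>240,0),("far",lambda p:148<p[0]<212 and p[1]<235,13)):
    h=np.array([p for p in k if f(p)],np.float32); l=cv2.fitLine(h,cv2.DIST_HUBER,0,.01,.01).ravel()
    A,B=[ray(ct,u,l[3]+(u-l[2])*l[1]/l[0],z) for u in(145,210)]; d=A-B; print(nm,A.round(1),B.round(1),np.degrees(np.arctan2(d[1],d[0])))
E
```

```text
S+ [193.7 260.9] [160.9 229.6] [491.1 151.8  57.6] top z55 [491.6 152.6  55. ] scene z55 [493.7 149.8  55. ]
S- [199.7 267.2] [159.2 239.7] [468.2 154.9  58.3] top z55 [468.2 155.5  55. ] scene z55 [471.7 152.8  55. ]
F+ [234.7 243.8] [200.4 234.2] [480.   60.4  56.9] top z55 [479.9  60.4  55. ] scene z55 [482.1  58.9  55. ]
F- [242.8 250.8] [198.7 245.4] [454.   63.3  56.1] top z55 [454.4  63.8  55. ] scene z55 [454.7  62.2  55. ]
len [12.67445623 91.45577556  1.4431858 ] dir 82.10988464864309
73 [  0.9063769  -0.42247   214.        292.       ]
180 307.8477 [460.5 208.2   0. ]
255 272.88956 [438.2  44.1   0. ]
near edge dir 82.25434177016014
near [453.6 203.    0. ] [432.7  43.4   0. ] 82.53615161775636
far [519.2 202.7  13. ] [495.6  42.9  13. ] 81.59786205992665
```

```bash
cat >> h.py <<'E'
from scipy.spatial.transform import Rotation as Ro
def yawtool(s):
    R=Ro.from_quat(s["eef_rot"]).as_matrix(); return R
def togo(target,ydir=None,s=None):
    """print shift to target (mm, world) in tool axes (cm) + turn about tool x to bring tool y to world angle ydir(deg)"""
    s=s or sensors.observe(); R=yawtool(s)
    p=s["tool_pos"]; d=R.T@(np.array(target)-p)/10
    print("t %.2f pos"%s["t"],p.round(1),"F",s["force"].round(1),"open",round(s["opening"]*88.1,1),"q",s["joint_positions"].round(2).tolist())
    print("R",R.round(3).tolist()); print("shift cm (current axes)",d.round(2))
    if ydir is not None:
        b=np.radians(ydir); ty=np.array([np.cos(b),np.sin(b),0]); tx=np.array([0,0,-1.]); G=np.c_[tx,ty,np.cross(tx,ty)]
        print("rotvec deg",np.degrees(Ro.from_matrix(R.T@G).as_rotvec()).round(2)," flipped:",np.degrees(Ro.from_matrix(R.T@G@np.diag([1,-1,-1])).as_rotvec()).round(2)); print("shift in goal axes",(G.T@(np.array(target)-p)/10).round(2))
E
python3 -c "
from h import *
togo([532.3,-152.6,120],24.3)
print('tooly world deg now',np.degrees(np.arctan2(yawtool(sensors.observe())[1,1],yawtool(sensors.observe())[0,1])))"
```

```text
t 0.40 pos [ 164.8 -602.8  249.6] F [-1.2  0.1 -0.2] open 88.0 q [1.34, 0.69, -0.19, 1.57, 0.16, 0.9, -0.22]
R [[-0.0, 0.264, -0.965], [0.0, -0.965, -0.264], [-1.0, -0.0, 0.0]]
shift cm (current axes) [ 12.97 -33.74 -47.32]
rotvec deg [-9.901e+01 -1.000e-02  1.000e-02]  flipped: [8.099e+01 1.000e-02 1.000e-02]
shift in goal axes [ 12.96  52.02 -25.91]
tooly world deg now -74.7102503213433
```

{"op": "play_rows", "data": {"series": [[[0, 0, 0, 0.5, -2.25, -3.15, 8], [0, 0, 0, 0.5, -2.25, -3.15, 6], [0, 0, 0, 0.5, -2.25, -3.15, 4], [0, 0, 0, 0.5, -2.25, -3.15, 4], [0, 0, 0, 0.5, -2.25, -3.15, 4], [0, 0, 0, 0.5, -2.25, -3.15, 4], [0, 0, 0, 0.5, -2.25, -3.15, 4], [0, 0, 0, 0.5, -2.25, -3.15, 4], [0, 0, 0, 0.5, -2.25, -3.15, 4], [0, 0, 0, 0.5, -2.25, -3.15, 4], [0, 0, 0, 0.5, -2.25, -3.15, 4], [0, 0, 0, 0.5, -2.25, -3.15, 4]]], "force": 25}}

```text
t: 1.4
tool_pos: [459.4, -241.2, 189.7]
eef_rot: [0.701, 0.094, -0.701, 0.094]
force: [-0.1, -0.7, -0.5]
opening: 0.453
```

{"op": "play_rows", "data": {"series": [[[-7, 0, 0, 0, -2.2, -3, 4], [-7, 0, 0, 0, 0, 0, 4], [-7, 0, 0, 0, 0, 0, 4], [-7, 0, 0, 0, 0, 0, 4], [-7, 0, 0, 0, 0, 0, 4], [-7, 0, 0, 0, 0, 0, 4], [-7, 0, 0, 0, 0, 0, 4], [-7, 0, 0, 0, 0, 0, 4], [-7, 0, 0, 0, 0, 0, 4], [-7, 0, 0, 0, 0, 0, 4], [-7, 0, 0, 0, 0, 0, 4], [-7, 0, 0, 0, 0, 0, 4]]]}}

```text
t: 2.4
tool_pos: [481.5, -213.9, 189.9]
eef_rot: [0.456, 0.54, -0.456, 0.54]
force: [0.2, 0.4, 0.4]
opening: 0.456
```

```bash
python3 -c "
from h import *
togo([532.3,-152.6,60],24.3)"
```

```text
t 2.40 pos [ 481.5 -213.9  189.9] F [0.2 0.4 0.4] open 40.2 q [0.65, 0.69, -0.52, 1.91, 0.53, 0.68, -0.03]
R [[0.0, 0.986, 0.167], [-0.0, 0.167, -0.986], [-1.0, 0.0, 0.0]]
shift cm (current axes) [12.99  6.03 -5.2 ]
rotvec deg [-14.69   0.03  -0.02]  flipped: [ 1.6531e+02 -2.0000e-02 -4.0000e-02]
shift in goal axes [12.99  7.15 -3.5 ]
```

{"op": "play_rows", "data": {"series": [[[-7, 0, 0, 0, 0, 0, 4], [-7, 0, 0, 0, 0, 0, 4], [-0.7, 0, 0, 2, 1.8, -0.9, 4], [0, 0, 0, 2.5, 1.8, -0.9, 4], [0, 0, 0, 2.5, 1.8, -0.9, 4], [0, 0, 0, 2.0, 1.75, -0.8, 4], [0, 0, 0, 0, 0, 0, 3.5], [0, 0, 0, 0, 0, 0, 3.5]]]}}

```text
t: 3.07
tool_pos: [532.6, -151.8, 99.0]
eef_rot: [0.384, 0.594, -0.385, 0.593]
force: [0.1, -1.1, -0.9]
opening: 0.401
```

```bash
python3 - <<'E'
from h import *
togo([532.3,-152.6,17.5],24.3)
for n,(x0,y0,x1,y1) in(("top",(240,170,340,250)),("scene",(240,140,340,240))):
    c=cam(n); cv2.imwrite(f"pics/g1_{n}.png",cv2.resize(c["color"][y0:y1,x0:x1],None,fx=6,fy=6,interpolation=0))
E
```

```text
t 3.07 pos [ 532.6 -151.8   99. ] F [ 0.1 -1.1 -0.9] open 35.3 q [0.47, 0.86, -0.47, 1.89, 0.7, 0.57, -0.05]
R [[-0.002, 0.913, 0.408], [0.0, 0.408, -0.913], [-1.0, -0.001, -0.001]]
shift cm (current axes) [ 8.15 -0.05  0.07]
rotvec deg [-0.19 -0.06  0.07]  flipped: [1.7981e+02 1.1000e-01 9.0000e-02]
shift in goal axes [ 8.15 -0.06  0.06]
```

View pics/g1_scene.png

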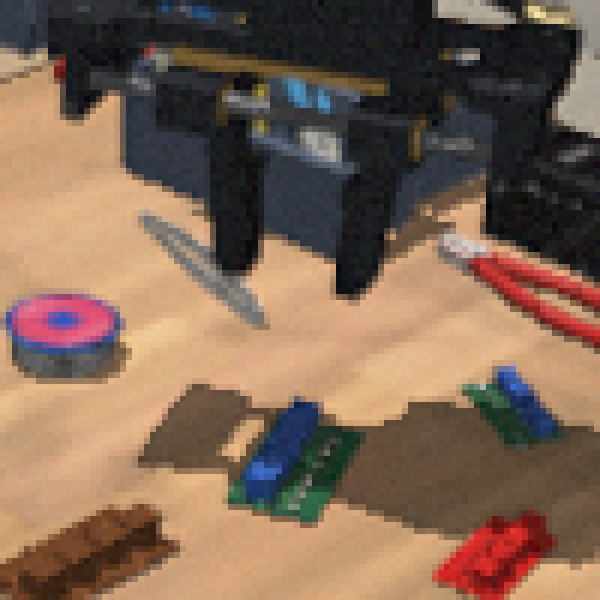

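View pics/g1_top.png

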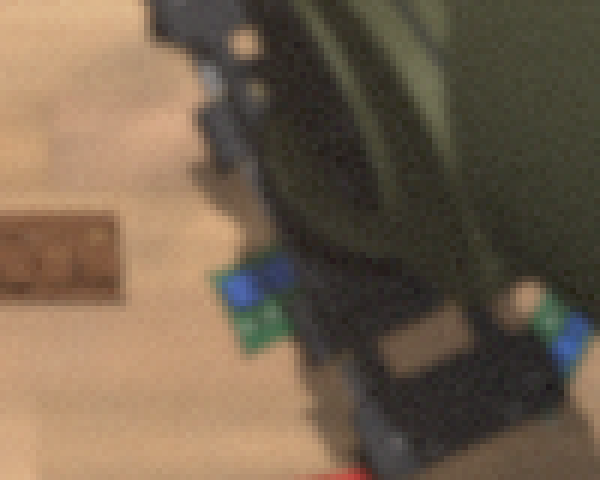

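{"op": "play_rows", "data": {"series": [[[0, 0, 0, 2, 0, 0, 3.5], [0, 0, 0, 2, 0, 0, 3.5], [0, 0, 0, 1.5, 0, 0, 3.5], [0, 0, 0, 1, 0, 0, 3.5], [0, 0, 0, 0.5, 0, 0, 3.5], [0, 0, 0, 0, 0, 0, 3.5]]]}}

```text
t: 3.67
tool_pos: [532.3, -153.6, 29.7]
eef_rot: [0.385, 0.593, -0.386, 0.593]
force: [0.6, -0.9, 0.0]
opening: 0.397
```

```bash
python3 - <<'E'
from h import *
togo([532.3,-152.6,17.5],24.3)
for n,(x0,y0,x1,y1) in(("scene",(240,160,340,240)),):
    c=cam(n); cv2.imwrite(f"pics/g2_{n}.png",cv2.resize(c["color"][y0:y1,x0:x1],None,fx=7,fy=7,interpolation=0))
E
```

```text
t 3.67 pos [ 532.3 -153.6   29.7] F [ 0.6 -0.9  0. ] open 35.0 q [0.41, 0.97, -0.36, 1.9, 0.79, 0.42, -0.13]
R [[-0.0, 0.914, 0.406], [-0.001, 0.406, -0.914], [-1.0, -0.001, 0.0]]
shift cm (current axes) [ 1.22  0.04 -0.09]
rotvec deg [-0.37  0.02  0.04]  flipped: [ 1.7963e+02  6.0000e-02 -3.0000e-02]
shift in goal axes [ 1.22  0.04 -0.09]
```

View pics/g2_scene.png

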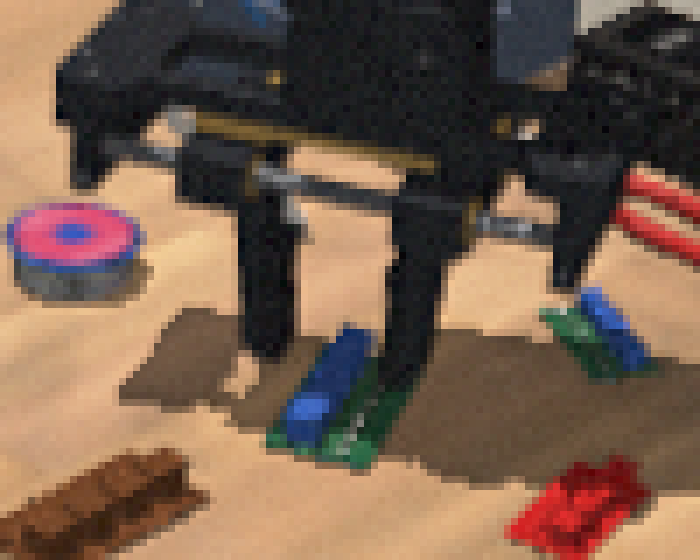

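{"op": "play_rows", "data": {"series": [[[-0.3, 0, 0, 0.8, 0.05, 0, 3.5], [0, 0, 0, 0.4, 0, 0, 3.5], [0, 0, 0, 0, 0, 0, 3], [0, 0, 0, 0, 0, 0, 2], [0, 0, 0, 0, 0, 0, 1], [0, 0, 0, 0, 0, 0, 0.8], [0, 0, 0, 0, 0, 0, 0.8], [0, 0, 0, 0, 0, 0, 0.8], [0, 0, 0, 0, 0, 0, 0.8]]], "force": 25}}

```text
t: 4.47
tool_pos: [533.3, -152.6, 17.9]
eef_rot: [0.384, 0.594, -0.384, 0.594]
force: [0.2, 0.3, 1.3]
opening: 0.139
```

```bash
python3 - <<'E'
from h import *
togo([532.3,-152.6,17.5],24.3)
for n,(x0,y0,x1,y1) in(("scene",(240,160,340,240)),("top",(240,170,340,250))):
    c=cam(n); cv2.imwrite(f"pics/g3_{n}.png",cv2.resize(c["color"][y0:y1,x0:x1],None,fx=7,fy=7,interpolation=0))
E
```

```text
t 4.47 pos [ 533.3 -152.6   17.9] F [0.2 0.3 1.3] open 12.3 q [0.4, 0.98, -0.34, 1.9, 0.81, 0.4, -0.14]
R [[0.0, 0.912, 0.411], [-0.0, 0.411, -0.912], [-1.0, 0.0, 0.0]]
shift cm (current axes) [ 0.04 -0.09 -0.04]
rotvec deg [-0.01  0.02 -0.02]  flipped: [ 1.7999e+02 -3.0000e-02 -3.0000e-02]
shift in goal axes [ 0.04 -0.09 -0.04]
```

View pics/g3_scene.png

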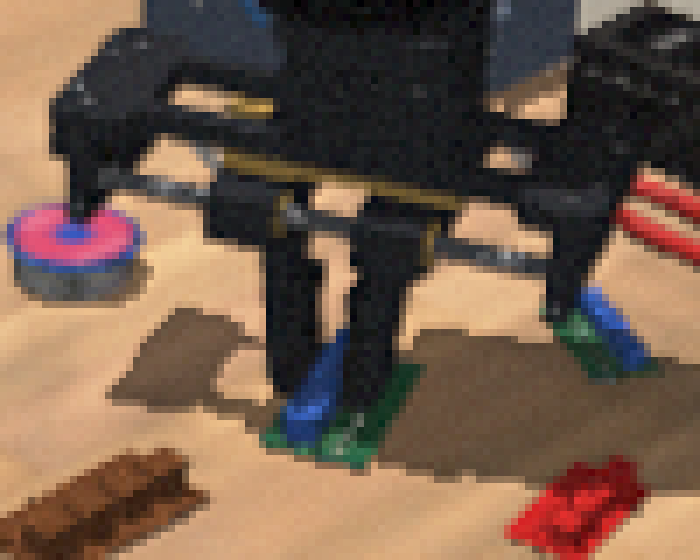

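{"op": "play_rows", "data": {"series": [[[0, 0, 0, -0.5, 0, 0, 0.8], [0, 0, 0, -1.5, 0, 0, 0.8], [0, 0, 0, -2.5, 0, 0, 0.8], [0, 0, 0, -2.5, 0, 0, 0.8], [0, 0, 0, -2.5, 0, 0, 0.8], [0, 0, 0, -2, 0, 0, 0.8], [6, 0, 0, 0, 0, 0, 0.8], [6, 0, 0, 0, 0, 0, 0.8], [6, 0, 0, 0, 0, 0, 0.8], [6, 0, 0, 0, 0, 0, 0.8], [6, 0, 0, 0, 0, 0, 0.8], [2.2, 0, 0, 0, 0, 0, 0.8]]], "force": 30}}

```text
t: 5.57
tool_pos: [533.0, -152.5, 133.0]
eef_rot: [-0.534, -0.463, 0.534, -0.463]
force: [0.4, -0.8, -0.6]
opening: 0.131
```

```bash
python3 - <<'E'
from h import *
togo([477.7,98.4,130],-7.9)
E
```

```text
t 5.57 pos [ 533.  -152.5  133. ] F [ 0.4 -0.8 -0.6] open 11.5 q [0.41, 0.79, -0.37, 1.88, 0.49, 0.57, -0.42]
R [[-0.0, 0.99, -0.142], [-0.0, -0.142, -0.99], [-1.0, -0.0, 0.0]]
shift cm (current axes) [  0.3   -9.03 -24.05]
rotvec deg [-0.27  0.01  0.  ]  flipped: [ 1.7973e+02  0.0000e+00 -2.0000e-02]
shift in goal axes [  0.3   -8.92 -24.09]
```

{"op": "play_rows", "data": {"series": [[[-0.3, 0, 0, 0, -0.5, -1.2, 0.8], [0, 0, 0, 0, -1.05, -2.85, 0.8], [0, 0, 0, 0, -1.05, -2.85, 0.8], [0, 0, 0, 0, -1.05, -2.85, 0.8], [0, 0, 0, 0, -1.05, -2.85, 0.8], [0, 0, 0, 0, -1.05, -2.85, 0.8], [0, 0, 0, 0, -1.05, -2.85, 0.8], [0, 0, 0, 0, -1.05, -2.85, 0.8], [0, 0, 0, 0, -1.05, -2.0, 0.8], [0, 0, 0, 0, 0, -0.9, 0.8], [0, 0, 0, 0, 0, 0, 0.8], [0, 0, 0, 0, 0, 0, 0.8]]]}}

```text
t: 6.57
tool_pos: [476.9, 97.2, 132.8]
eef_rot: [-0.532, -0.466, 0.532, -0.466]
force: [0.9, -0.6, -0.2]
opening: 0.138
```

```bash
python3 - <<'E'
from h import *
togo([477.7,98.4,76.4],-7.9)
for n,(x0,y0,x1,y1) in(("scene",(150,170,280,310)),("top",(120,180,230,270))):
    c=cam(n); cv2.imwrite(f"pics/p1_{n}.png",cv2.resize(c["color"][y0:y1,x0:x1],None,fx=4 if n=="scene" else 6,fy=4 if n=="scene" else 6,interpolation=0))
E
```

```text
t 6.57 pos [476.9  97.2 132.8] F [ 0.9 -0.6 -0.2] open 12.1 q [-0.14, 0.72, -0.25, 2.08, 0.45, 0.4, -0.88]
R [[0.0, 0.991, -0.132], [-0.001, -0.132, -0.991], [-1.0, 0.0, 0.001]]
shift cm (current axes) [ 5.64  0.06 -0.13]
rotvec deg [ 0.34  0.04 -0.01]  flipped: [-1.7966e+02  1.0000e-02  7.0000e-02]
shift in goal axes [ 5.64  0.06 -0.13]
```

View pics/p1_scene.png

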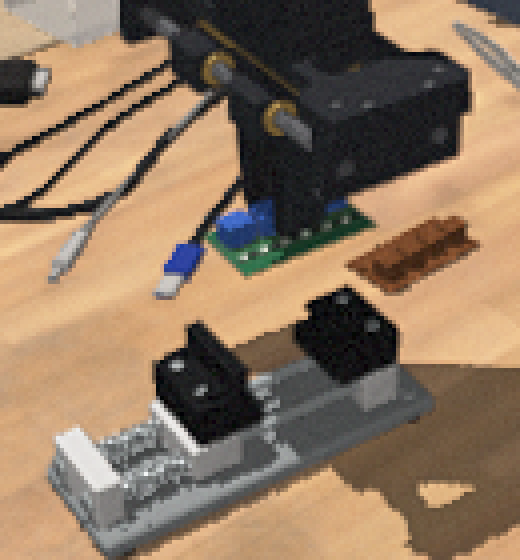

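View pics/p1_top.png

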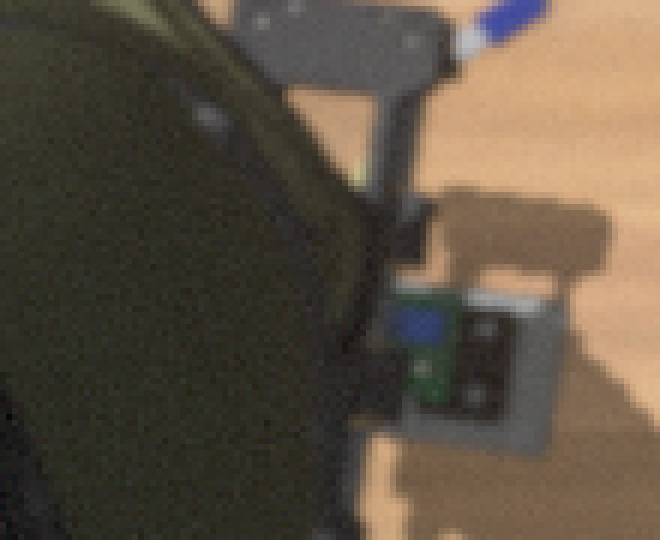

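```bash
python3 - <<'E'
from h import *
c=cam("scene"); ct=cam("top"); O=np.array([474,112,0.]); a=np.radians(-7.9); xh=np.array([np.cos(a),np.sin(a),0]); yh=np.array([-np.sin(a),np.cos(a),0])
s=sensors.observe(); z=s["tool_pos"][2]-14.9
def f(c,n,u,v,z):
    p=ray(c,u,v,z)-O; print(n,"holder xy",(p@xh).round(1),(p@yh).round(1))
f(c,"far +y",202,229.5,z); f(c,"near +y",211.5,238,z-3); f(c,"near -y",150+375/4,170+222/4,z)
d=s["tool_pos"]-O; print("tcp",d@xh,d@yh)
# top: -y corners
f(ct,"top far -y",120+463/6,180+292/6,z); f(ct,"top near -y",120+447/6,180+403/6,z)
E
```

```text
far +y holder xy 13.8 19.8
near +y holder xy -14.8 17.0
near -y holder xy -18.1 -49.8
tcp 5.339932683243532 -15.780668913251764
top far -y holder xy 19.3 -50.7
top near -y holder xy -20.4 -51.3
```

{"op": "play_rows", "data": {"series": [[[0.3, 0, 0, 1, 0, -0.25, 0.8], [0, 0, 0, 1.5, 0, 0, 0.8], [0, 0, 0, 1.5, 0, 0, 0.8], [0, 0, 0, 1, 0, 0, 0.8], [0, 0, 0, 0.4, 0, 0, 0.8], [0, 0, 0, 0, 0, 0, 0.8], [0, 0, 0, 0, 0, 0, 0.8]]]}}

```text
t: 7.35
tool_pos: [477.1, 99.1, 78.8]
eef_rot: [-0.533, -0.464, 0.534, -0.464]
force: [-0.5, -0.4, -1.5]
opening: 0.132
```

```bash
cat >> h.py <<'E'
O=np.array([474,112,0.]); _a=np.radians(-7.9); xh=np.array([np.cos(_a),np.sin(_a),0]); yh=np.array([-np.sin(_a),np.cos(_a),0])
def st():
    s=sensors.observe(); d=s["tool_pos"]-O; R=yawtool(s)
    print("t %.2f"%s["t"],"board x,y,underside",round(d@xh-5.5,1),round(d@yh,1),round(s["tool_pos"][2]-17.9,1),"yaw",np.degrees(np.arctan2(R[1,1],R[0,1])).round(2),"tilt",R[2].round(3),"Fx,Fy,Fz holder",round(s["force"]@xh,1),round(s["force"]@yh,1),round(s["force"][2],1),"open",round(s["opening"]*88.1,1))
def pic(name,r=(150,190,260,310),f=5):
    c=cam("scene"); x0,y0,x1,y1=r; cv2.imwrite(f"pics/{name}.png",cv2.resize(c["color"][y0:y1,x0:x1],None,fx=f,fy=f,interpolation=0))
E
python3 -c "
from h import *
st(); pic('p2')"
```

```text
t 7.35 board x,y,underside -0.6 -12.3 60.9 yaw -7.98 tilt [-1.    -0.     0.001] Fx,Fy,Fz holder -0.5 -0.4 -1.5 open 11.6
```

View pics/p2.png

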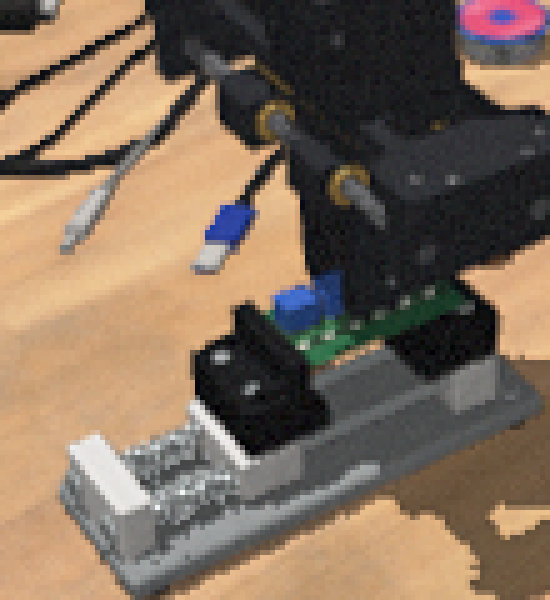

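{"op": "play_rows", "data": {"series": [[[0, 0, 0, 0, 0.01, -0.2, 0.8], [0, 0, 0, 0, 0.01, -0.2, 0.8], [0, 0, 0, 0, 0.01, -0.2, 0.8], [0, 0, 0, 0, 0.01, -0.2, 0.8], [0, 0, 0, 0, 0.01, -0.2, 0.8], [0, 0, 0, 0, 0, -0.2, 0.8], [0, 0, 0, 0, 0, -0.2, 0.8], [0, 0, 0, 0, 0, -0.2, 0.8], [0, 0, 0, 0, 0, -0.2, 0.8], [0, 0, 0, 0, 0, 0, 0.8], [0, 0, 0, 0, 0, 0, 0.8]]]}}

```text
t: 8.32
tool_pos: [479.9, 117.7, 78.7]
eef_rot: [-0.533, -0.464, 0.534, -0.464]
force: [-2.1, -4.7, 1.5]
opening: 0.134
```

```bash
python3 -c "
from h import *
st(); pic('p3');st()"
```

```text
t 8.32 board x,y,underside -0.4 6.5 60.8 yaw -7.91 tilt [-1.    -0.     0.001] Fx,Fy,Fz holder -1.4 -4.9 1.5 open 11.8
t 8.37 board x,y,underside -0.4 6.4 60.8 yaw -7.92 tilt [-1.    -0.     0.001] Fx,Fy,Fz holder -1.4 -4.0 1.5 open 11.6
```

View pics/p3.png

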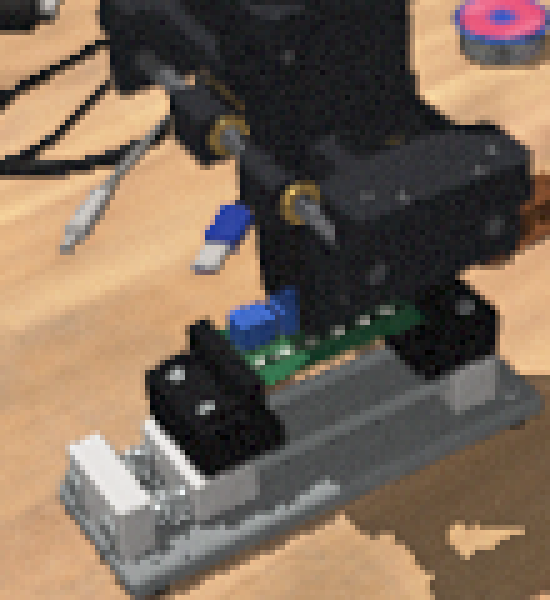

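{"op": "play_rows", "data": {"series": [[[0, 0, 0, 0.15, 0, 0, 0.8], [0, 0, 0, 0.15, 0, 0, 0.8], [0, 0, 0, 0.15, 0, 0, 0.8], [0, 0, 0, 0.15, 0, 0, 0.8], [0, 0, 0, 0.15, 0, 0, 0.8], [0, 0, 0, 0, 0, 0, 0.8]]]}}

```text
t: 8.87
tool_pos: [480.7, 117.5, 71.1]
eef_rot: [0.534, 0.464, -0.533, 0.464]
force: [-0.7, -4.6, 1.5]
opening: 0.133
```

```bash
python3 -c "
from h import *
st(); pic('p4')"
```

```text
t 8.87 board x,y,underside 0.4 6.4 53.2 yaw -7.95 tilt [-1.     0.001  0.   ] Fx,Fy,Fz holder -0.1 -4.7 1.5 open 11.7
```

View pics/p4.png

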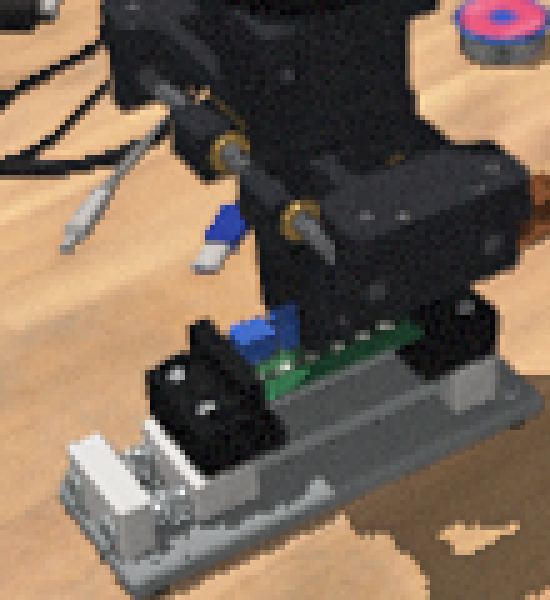

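{"op": "play_rows", "data": {"series": [[[0, 0, 0, 0.15, 0, 0, 0.8], [0, 0, 0, 0.15, 0, 0, 0.8], [0, 0, 0, 0.15, 0, 0, 0.8], [0, 0, 0, 0.15, 0, 0, 0.8], [0, 0, 0, 0.1, 0, 0, 0.8], [0, 0, 0, 0, 0, 0, 0.8]]]}}

```text
t: 9.42
tool_pos: [480.6, 117.9, 64.1]
eef_rot: [0.534, 0.464, -0.533, 0.464]
force: [1.0, -4.6, 1.1]
opening: 0.134
```

```bash
python3 -c "
from h import *
st(); pic('p5');st()"
```

```text
t 9.42 board x,y,underside 0.3 6.7 46.2 yaw -7.93 tilt [-1.     0.001 -0.   ] Fx,Fy,Fz holder 1.6 -4.4 1.1 open 11.8
t 9.47 board x,y,underside 0.2 6.7 46.3 yaw -7.93 tilt [-1.     0.001 -0.   ] Fx,Fy,Fz holder 0.7 -4.0 1.3 open 12.0
```

View pics/p5.png

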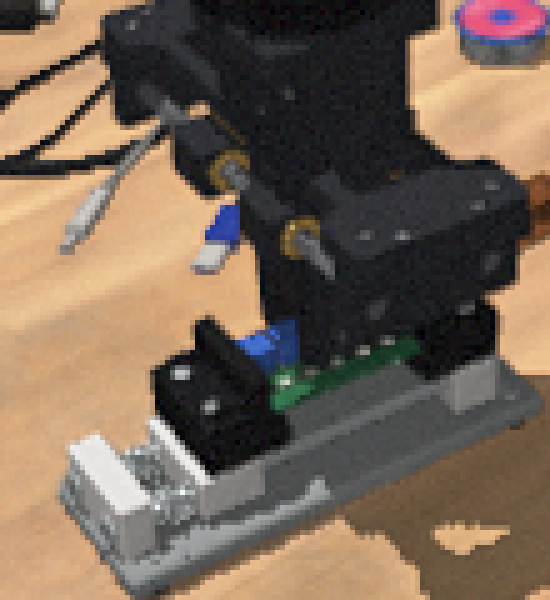

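{"op": "play_rows", "data": {"series": [[[0, 0, 0, 0.05, 0, 0, 0.8], [0, 0, 0, 0, 0, 0.1, 0.8], [0, 0, 0, 0, 0, 0.1, 0.8], [0, 0, 0, 0, 0, 0.1, 0.8], [0, 0, 0, 0, 0, 0.1, 0.8], [0, 0, 0, 0, 0, 0.05, 0.8], [0, 0, 0, 0, 0, 0, 0.8]]]}}

```text
t: 10.05
tool_pos: [479.7, 113.3, 63.7]
eef_rot: [0.533, 0.464, -0.533, 0.464]
force: [1.6, -4.2, 1.2]
opening: 0.131
```

```bash
python3 -c "
from h import *
st(); pic('p6');st()"
```

```text
t 10.05 board x,y,underside 0.0 2.1 45.8 yaw -7.92 tilt [-1.  0. -0.] Fx,Fy,Fz holder 2.2 -3.9 1.2 open 11.5
t 10.10 board x,y,underside 0.0 2.1 45.8 yaw -7.92 tilt [-1.  0. -0.] Fx,Fy,Fz holder 1.6 -4.5 0.1 open 12.0
```

View pics/p6.png

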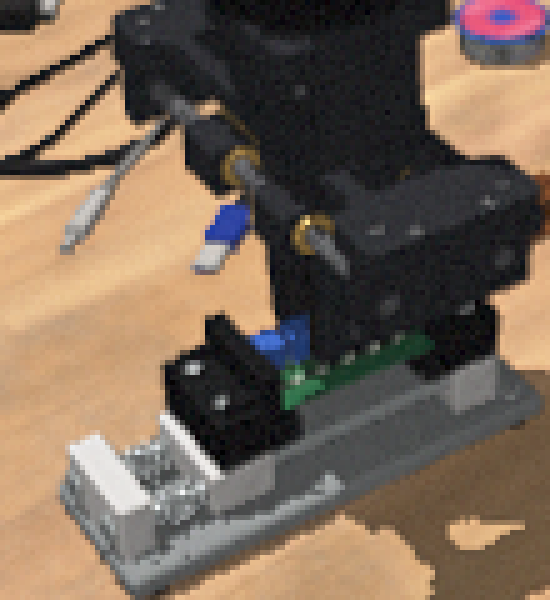

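{"op": "play_rows", "data": {"series": [[[0, 0, 0, 0, 0, 0.05, 0.8], [0, 0, 0, 0, 0, 0.05, 0.8], [0, 0, 0, 0, 0, 0.05, 0.8], [0, 0, 0, 0, 0, 0, 0.8]]]}}

```text
t: 10.43
tool_pos: [479.4, 111.9, 63.7]
eef_rot: [0.533, 0.464, -0.533, 0.464]
force: [1.1, -4.2, 0.4]
opening: 0.132
```

```bash
python3 -c "
from h import *
st()"
```

```text
t 10.43 board x,y,underside -0.2 0.6 45.8 yaw -7.92 tilt [-1.  0. -0.] Fx,Fy,Fz holder 1.6 -4.0 0.4 open 11.6
```

{"op": "play_rows", "data": {"series": [[[0, 0, 0, 0, 0, 0.05, 0.8], [0, 0, 0, 0, 0, 0, 0.8], [0, 0, 0, 0, 0, 0, 0.8]]]}}

```text
t: 10.68
tool_pos: [479.3, 111.4, 63.7]
eef_rot: [0.533, 0.464, -0.533, 0.464]
force: [1.8, -4.3, 0.1]
opening: 0.137
```

```bash
python3 -c "
from h import *
st()"
```

```text
t 10.68 board x,y,underside -0.2 0.1 45.8 yaw -7.91 tilt [-1.  0.  0.] Fx,Fy,Fz holder 2.4 -4.0 0.1 open 12.1
```

Contact not made yet; continue in small steps.

{"op": "play_rows", "data": {"series": [[[0, 0, 0, 0, 0, 0.05, 0.8], [0, 0, 0, 0, 0, 0, 0.8], [0, 0, 0, 0, 0, 0, 0.8]]]}}

```text
t: 10.93
tool_pos: [479.2, 110.9, 63.7]
eef_rot: [0.533, 0.464, -0.533, 0.464]
force: [1.4, -3.6, 0.3]
opening: 0.129
```

{"op": "play_rows", "data": {"series": [[[0, 0, 0, 0, 0, 0.05, 0.8], [0, 0, 0, 0, 0, 0, 0.8], [0, 0, 0, 0, 0, 0, 0.8]]]}}

```text
t: 11.18
tool_pos: [479.1, 110.4, 63.7]
eef_rot: [-0.533, -0.464, 0.533, -0.464]
force: [0.9, -3.6, 0.3]
opening: 0.133
```

```bash
python3 -c "
from h import *
st(); pic('p7');st()"
```

```text
t 11.18 board x,y,underside -0.2 -0.9 45.8 yaw -7.92 tilt [-1. -0.  0.] Fx,Fy,Fz holder 1.4 -3.5 0.3 open 11.8
t 11.23 board x,y,underside -0.2 -0.9 45.8 yaw -7.92 tilt [-1.  0.  0.] Fx,Fy,Fz holder 2.1 -2.6 0.4 open 11.5
```

View pics/p7.png

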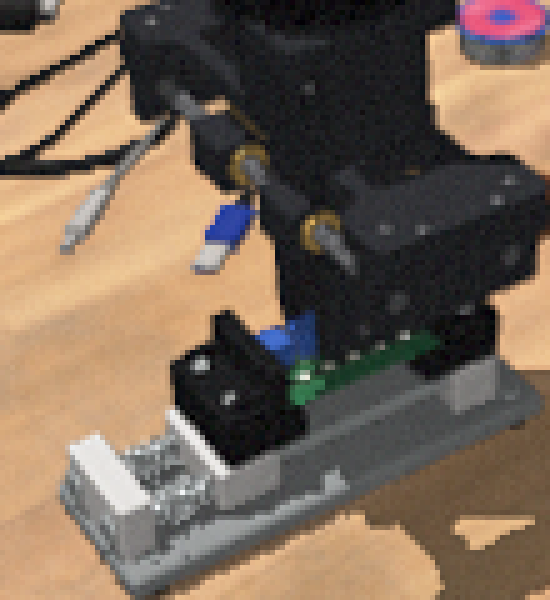

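```bash
cat >> h.py <<'E'
def cen(g,p,r=2):
    x,y=[int(round(v)) for v in p]; w=g[y-r:y+r+1,x-r:x+r+1].astype(float); w=np.clip(w-np.percentile(w,55),0,None)
    Y,X=np.mgrid[y-r:y+r+1,x-r:x+r+1]; return (X*w).sum()/w.sum(),(Y*w).sum()/w.sum()
def travel(p1,p2):
    c=cam("scene"); g=cv2.cvtColor(c["color"],cv2.COLOR_BGR2GRAY)
    for p,r in((p1,(193.7,260.9)),(p2,(199.7,267.2))):
        q=cen(g,p); print(np.round(q,1),"travel",((ray(c,*q,57.5)-ray(c,*r,57.5))@yh).round(1))
E
python3 -c "
from h import *
travel((189.5,262.1),(194.9,268.9)); st()"
```

```text
[189.7 262.5] travel 8.2
[195.2 269.1] travel 9.2
t 11.28 board x,y,underside -0.2 -0.9 45.8 yaw -7.92 tilt [-1.  0.  0.] Fx,Fy,Fz holder 2.0 -3.4 -0.2 open 11.9
```

{"op": "play_rows", "data": {"series": [[[0, 0, 0, 0, 0, 0.04, 0.8], [0, 0, 0, 0, 0, 0, 0.8], [0, 0, 0, 0, 0, 0, 0.8]]]}}

```text
t: 11.53
tool_pos: [479.0, 110.0, 63.7]
eef_rot: [-0.533, -0.464, 0.533, -0.464]
force: [0.1, -4.0, 0.2]
opening: 0.136
```

```bash
python3 -c "
from h import *
st();travel((190,262.1),(195.5,268.9)); st()"
```

```text
t 11.53 board x,y,underside -0.2 -1.3 45.8 yaw -7.91 tilt [-1.  0.  0.] Fx,Fy,Fz holder 0.7 -3.9 0.2 open 12.0
[189.8 262.4] travel 7.8
[195.4 269.1] travel 8.9
t 11.58 board x,y,underside -0.3 -1.3 45.8 yaw -7.91 tilt [-1. -0.  0.] Fx,Fy,Fz holder 2.8 -3.9 -0.1 open 11.8
```

{"op": "play_rows", "data": {"series": [[[0, 0, 0, 0, 0, 0.04, 0.8], [0, 0, 0, 0, 0, 0, 0.8], [0, 0, 0, 0, 0, 0, 0.8]]]}}

```text
t: 11.83
tool_pos: [479.0, 109.6, 63.7]
eef_rot: [-0.533, -0.464, 0.533, -0.464]
force: [1.3, -3.8, 0.5]
opening: 0.135
```

```bash
python3 -c "
from h import *
st();travel((190,262.1),(195.5,268.9)); st()"
```

```text
t 11.83 board x,y,underside -0.2 -1.7 45.8 yaw -7.91 tilt [-1.  0.  0.] Fx,Fy,Fz holder 1.8 -3.6 0.5 open 11.9
[190.  262.3] travel 7.6
[195.7 269. ] travel 8.4
t 11.88 board x,y,underside -0.2 -1.7 45.8 yaw -7.91 tilt [-1.  0.  0.] Fx,Fy,Fz holder 1.3 -2.9 -0.0 open 11.6
```

{"op": "play_rows", "data": {"series": [[[0, 0, 0, 0, 0, 0.04, 0.8], [0, 0, 0, 0, 0, 0, 0.8], [0, 0, 0, 0, 0, 0, 0.8]]]}}

```text
t: 12.13
tool_pos: [479.0, 109.5, 63.7]
eef_rot: [0.533, 0.464, -0.533, 0.464]
force: [0.3, -2.4, 0.1]
opening: 0.134
```

```bash
python3 -c "
from h import *
st();travel((190,262.1),(195.5,268.9)); st()"
```

```text
t 12.13 board x,y,underside -0.2 -1.8 45.8 yaw -7.9 tilt [-1.  0. -0.] Fx,Fy,Fz holder 0.6 -2.3 0.1 open 11.8
[190.  262.4] travel 7.6
[195.7 269.1] travel 8.5
t 12.18 board x,y,underside -0.2 -1.8 45.8 yaw -7.9 tilt [-1.  0. -0.] Fx,Fy,Fz holder 1.1 -2.5 -1.5 open 11.7
```

{"op": "play_rows", "data": {"series": [[[0, 0, 0, 0, 0, 0.04, 0.8], [0, 0, 0, 0, 0, 0, 0.8], [0, 0, 0, 0, 0, 0, 0.8]]]}}

```text
t: 12.43
tool_pos: [479.0, 109.4, 63.7]
eef_rot: [0.533, 0.465, -0.533, 0.464]
force: [1.2, -1.7, 0.2]
opening: 0.135
```

```bash
python3 -c "
from h import *
st();travel((190,262.1),(195.5,268.9)); st();pic('p8')"
```

```text
t 12.43 board x,y,underside -0.2 -1.9 45.8 yaw -7.88 tilt [-1.     0.    -0.001] Fx,Fy,Fz holder 1.4 -1.6 0.2 open 11.9
[190.  262.4] travel 7.6
[195.7 269. ] travel 8.4
t 12.48 board x,y,underside -0.2 -1.9 45.8 yaw -7.88 tilt [-1.     0.    -0.001] Fx,Fy,Fz holder 1.6 -0.6 0.4 open 11.5
```

View pics/p8.png

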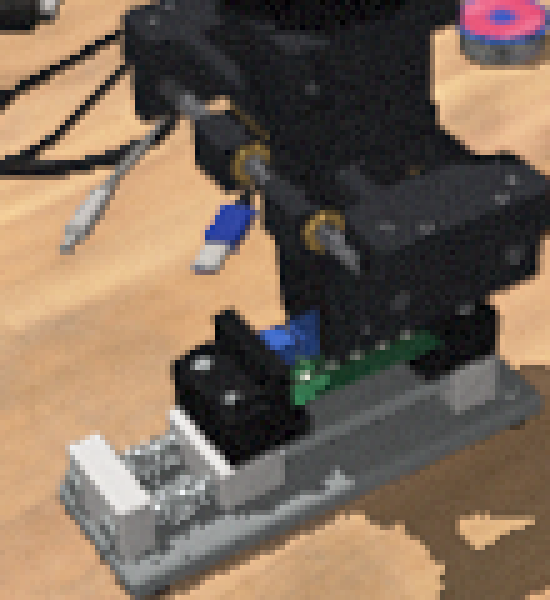

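{"op": "play_rows", "data": {"series": [[[0, 0, 0, 0.03, 0, 0, 0.8], [0, 0, 0, 0.03, 0, 0, 0.8], [0, 0, 0, 0, 0, 0.02, 0.8], [0, 0, 0, 0, 0, 0, 0.8], [0, 0, 0, 0, 0, 0, 0.8], [0, 0, 0, 0, 0, 0, 0.8]]]}}

```text
t: 13.03
tool_pos: [478.9, 109.3, 63.2]
eef_rot: [0.533, 0.465, -0.533, 0.464]
force: [0.9, 1.7, 3.0]
opening: 0.134
```

```bash
python3 -c "
from h import *
st();travel((190,262.1),(195.5,268.9)); st()"
```

```text
t 13.03 board x,y,underside -0.3 -2.0 45.3 yaw -7.87 tilt [-1.     0.    -0.001] Fx,Fy,Fz holder 0.7 1.8 3.0 open 11.8
[190.  262.4] travel 7.6
[195.8 269.1] travel 8.4
t 13.08 board x,y,underside -0.2 -2.0 45.3 yaw -7.88 tilt [-1.     0.    -0.001] Fx,Fy,Fz holder -0.5 1.6 2.3 open 11.6
```

{"op": "play_rows", "data": {"series": [[[0, 0, 0, 0, 0, 0, 0.8], [0, 0, 0, 0, 0, 0, 1.3], [0, 0, 0, 0, 0, 0, 1.6], [0, 0, 0, 0, 0, 0, 2.2], [0, 0, 0, 0, 0, 0, 2.8], [0, 0, 0, 0, 0, 0, 3.2], [0, 0, 0, 0, 0, 0, 3.2], [0, 0, 0, 0, 0, 0, 3.2]]]}}

```text
t: 13.75
tool_pos: [478.8, 108.5, 63.0]
eef_rot: [-0.533, -0.464, 0.533, -0.464]
force: [0.2, -0.3, 0.0]
opening: 0.363
```

```bash
python3 -c "
from h import *
st();pic('p9')"
```

```text
t 13.75 board x,y,underside -0.3 -2.8 45.1 yaw -7.92 tilt [-1. -0.  0.] Fx,Fy,Fz holder 0.2 -0.3 0.0 open 32.0
```

View pics/p9.png

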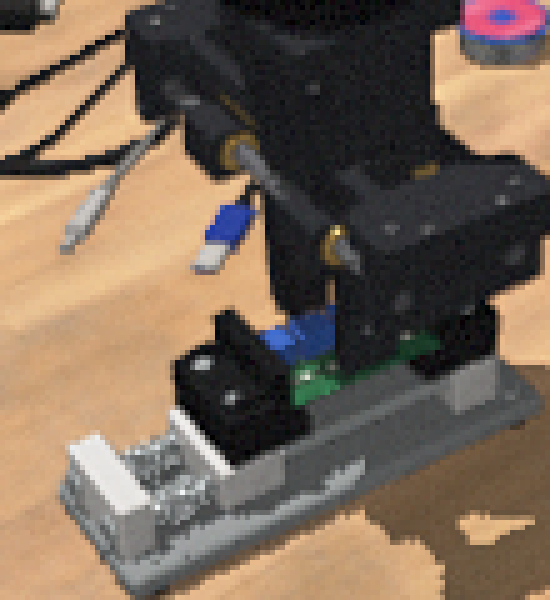

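Released, forces are zero and the board stays. Retreating upwards.

{"op": "play_rows", "data": {"series": [[[0, 0, 0, -0.5, 0, 0, 3.2], [0, 0, 0, -1, 0, 0, 3.2], [0, 0, 0, -2, 0, 0, 3.2], [0, 0, 0, -3, 0, 0, 3.2], [0, 0, 0, -3, 0, 0, 3.2], [0, 0, 0, -3, 0, 0, 3.2], [0, 0, 0, -3, 0, 0, 3.2], [0, 0, 0, 0, 0, 3, 3.2], [0, 0, 0, 0, 0, 4, 3.2], [0, 0, 0, 0, 0, 4, 3.2], [0, 0, 0, 0, 0, 4, 3.2], [0, 0, 0, 0, 0, 4, 3.2]]]}}

```text
t: 14.8
tool_pos: [451.9, -81.3, 218.6]
eef_rot: [-0.533, -0.464, 0.533, -0.465]
force: [0.4, 0.1, 0.1]
opening: 0.363
```

{"op": "play_rows", "data": {"series": [[[0, 0, 0, 0, 0, 4, 3.2], [0, 0, 0, 0, 0, 4, 3.2], [0, 0, 0, 0, 0, 4, 3.2], [0, 0, 0, 0, 0, 0, 3.2], [0, 0, 0, 0, 0, 0, 3.2]]]}}

```text
t: 15.22
tool_pos: [435.0, -201.4, 218.2]
eef_rot: [-0.535, -0.462, 0.535, -0.463]
force: [0.2, 1.6, -0.2]
opening: 0.364
```

```bash
python3 - <<'E'
from h import *
st();travel((190,262.1),(195.5,268.9)); pic('q1')
c=cam("top"); im=c["color"]; cv2.imwrite("pics/q1t.png",cv2.resize(im[205:270,130:220],None,fx=8,fy=8,interpolation=0)); cv2.imwrite("pics/q1full.png",im)
E
```

```text
t 15.22 board x,y,underside -1.1 -315.8 200.3 yaw -8.3 tilt [-1.    -0.     0.001] Fx,Fy,Fz holder -0.1 1.6 -0.2 open 32.1
[190.  262.4] travel 7.6
[195.8 269.1] travel 8.4
```

View pics/q1.png

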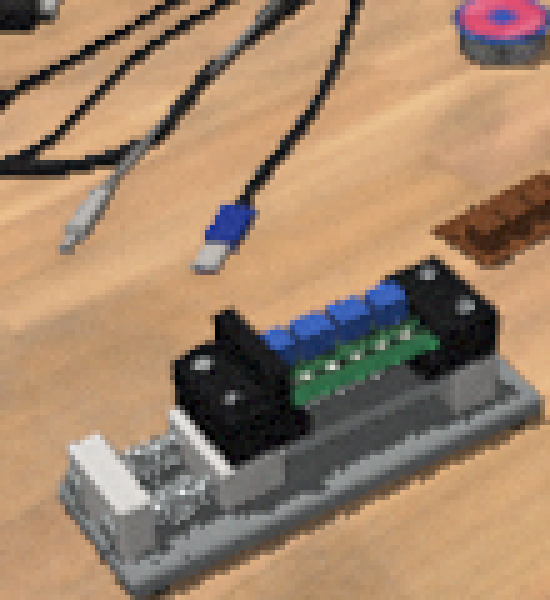

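View pics/q1t.png

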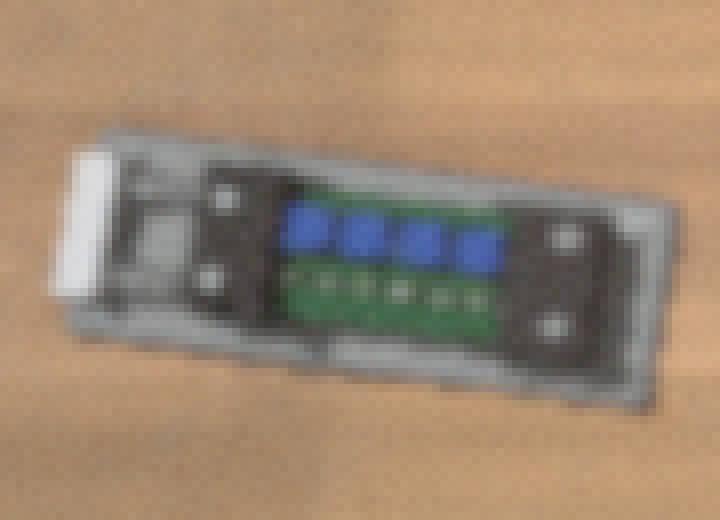

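View pics/q1full.png

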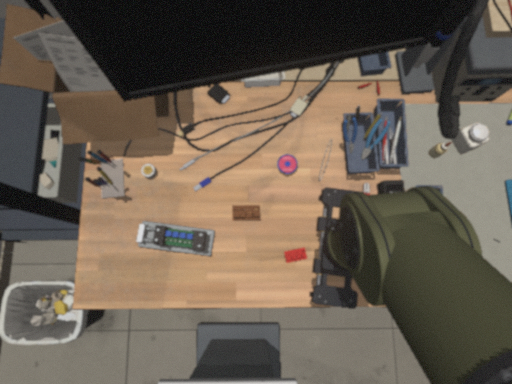

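The board sits level in both grooves: the relay row runs from (255,262) to (228,250) in the scene view, and the travel is about 8 mm. The bystanders in view have not moved. Handing in.

```bash
python3 -c "
from station import order
print(order.sign_off())"
```

```text
the job is handed in; nothing more can be done
None
```

The relay board is clamped in the holder, relays up, and the job was handed in at about 15 s of the 42 s allowed; no verdict is reported. I gripped the larger green board by its relays and pushed the sprung jaw back to roughly 16–17 mm (about 4.5 N on the wrist). I then lowered the board past the lips and brought it back to the fixed jaw.

**Before letting go:** the push from the spring faded and the tool stopped moving, so the board end was against the fixed jaw. About 2–3 N of upward force showed it resting on the ledges.

**After letting go:**
- **Jaw travel:** the camera gave 7.6 and 8.4 mm from the two screws, about 8.0 on average, and did not change after release.
- **Board pose:** in both views the board looks level, square and centred, with both ends under the lips. I judged this by eye.
- **Surroundings:** the gripper was clear, at about 218 mm height. The solder reel, flux tin and tweezers look unmoved in the top view. The side cutter was hidden behind the arm there, so I did not check it, but nothing went near it.

**One disagreement:** seating happened about 2 mm further toward the fixed jaw than my camera estimate of the holder. That is roughly the calibration error plus the uncertainty in where I gripped the board. I relied on the force and jaw travel instead.

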